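Sweep the glaze-test chips into the catch tray

ROBOT

A 6-joint arm with a two-finger parallel gripper is mounted at the origin on the work surface. World frame = base frame: x ahead of the robot, y to its left, z up, the work surface at z = 0. Lengths are in m, angles in rad, forces in N, time in s.
With the tool pointing down it reaches from about 0.35 to 0.875 m from the base axis. Payload 4.2 kg.
Tool frame: the origin (TCP) lies at the very end of the fingers, on their centre line; the grasp point (between the pads) lies 19 mm behind it; z points along the fingers, y is the direction in which the jaws open and shut (so a half turn about z gives the same grasp; the last joint's range is limited). The gripper opens to 87 mm and grips with 3 to 60 N. Pads are 19 mm wide; open, the fingers measure 117 mm over their backs; the gripper's body (75 mm by 190 mm) begins 51 mm behind the grasp point.
Start: joints at [-0.998, 0.385, 0.008, 0, -1.194, -0.259], TCP at [0.193, -0.594, 0.223] pointing down, gripper open.
Joint ranges: [-3.14, 3.14], [-1.21, 2.06], [-1.07, 1.41], [-3.16, 2.05], [-2.99, -0.16], [-3.1, 3.1]. Speed limits (rad/s): [2.79, 2.79, 3.14, 3.14, 3.14, 3.14].

INTERFACE

Orientations are given as a unit quaternion [x, y, z, w].
In Python, from cell import bot gives the robot as it stands.
- The arm moves only by the tool arm_command, never from a script. Its argument "plan" is a list that holds one entry, the list of rows, each a list of 6 numbers: the shift along the tool's x, y, z in units of 0.05 m (1.0 is 0.05 m), then the turn, a rotation vector about the tool's x, y, z in units of 5 degrees (1.0 is 5 degrees). In form: [[[x, y, z, rx, ry, rz], ...]]. A call has 1 to 8 rows; each row shifts and turns the commanded pose from where the row before left it, along the tool's axes as they then stand; what a row does not reach is not made up. A row lasts 1/8 s, in which the tool goes at most 62.5 mm and 10.7 degrees, less where a joint would pass 70% of its speed; a pose out of reach is approached as far as the arm can. A call with a number of a shift or a turn outside -1 to 1 is refused whole. A call with a gripper value outside its range is refused whole. "claw" is the closure, from -1 (fully open) to 1 (shut), set as the call begins (left out, the last holds). The fingers move at their own pace and stop on an object; "force" is the grip in N (left out, the last holds). Time passes only in rows, so rows that do not move let the fingers close. It gives the time, the measured TCP pose, the force and the opening at its end, in the units of the state.
- bot.get_obs(): the state, without advancing time (a new reading comes with each control period).
- bot.snapshot(name): name is "scene" or "top"; returns a dict with "frame" (384x512x3 uint8, red, green, blue), "intrinsics" (3x3 intrinsics, pixels), "R" (3x3) and "t" (3): a world point X has camera coordinates R X + t. Camera axes: x right, y down, z forward; pixel columns grow to the right and rows downward; lengths in m; the calibration is good to about 2 mm. A picture is of the moment at which its call begins. There is no depth.
- bot.job_done(): hands the job in, once; it reports no verdict.
The state is a dict: "time": time; "qpos": joint angles; "joint_velocities": joint speeds; "effort": joint torques, N m; "ee_pos": TCP position; "eef_rot": TCP orientation; "ft_force": force on the tool from outside, world axes, zero at the start; "wrist_torque": the same for the moment, N m; "gripper_width": finger opening in m.
Only numpy, scipy, OpenCV 4.12 (cv2) and the standard library are available. Lean on these libraries where they do the work, as an engineer would, in place of code of your own. Each camera call takes 0.05 s, during which the arm holds its last target. There are 200 camera calls.

TASK

Clear the tiled shelf for the next batch: sweep the three small square terracotta test chips along the cobalt tiles with your fingertips and push them over the end of the shelf into the steel tray, so that all three lie in it. Only push the chips, never pick them up or lift them, and leave the mermaid, the stick jar, the brush washer, the burnishing stone and the amber glaze jar standing where they are.

Things in the scene. Friction and masses are not known exactly. Their poses are not given: they have to be found in the camera images.
- shelf: fixed cobalt-blue tiled shelf: a flat slab 300 mm along its x, 360 mm along its y, smooth level top 50 mm above the table; origin at the centre of its underside, on the table. The chips lie along its half nearer the robot (negative x). The tray stands against one of its two 300 mm edges (its +y or its -y end), the plaster mould against the other
- tray: fixed open steel catch tray, outside 300 mm along its x, 120 mm along its y, 36 mm high, 2 mm walls and floor; origin at the centre of its underside, on the table. Its axes are parallel to the shelf's; its long side touches the shelf's end, centred on it, its origin 241 mm from the shelf's along the shelf's y. Its rim is 14 mm below the shelf's top, so chips swept over that edge drop in
- mould: fixed closed plaster mould with two black bands, 200 mm along its x, 124 mm along its y, 53 mm high, against the other end of the shelf; origin at the centre of its underside, on the table
- chip1_center (a point): square terracotta glaze-test chip, 30 x 30 mm and 12 mm thick, about 22 g, with a white swatch across its top; this point is its centre, 6 mm above its underside. It lies flat and loose on the tiled shelf
- chip2_center (a point): square terracotta glaze-test chip, 30 x 30 mm and 12 mm thick, about 22 g, with a yellow swatch across its top; this point is its centre, 6 mm above its underside. It lies flat and loose on the tiled shelf
- chip3_center (a point): square terracotta glaze-test chip, 30 x 30 mm and 12 mm thick, about 22 g, with a green swatch across its top; this point is its centre, 6 mm above its underside. It lies flat and loose on the tiled shelf
- chip1: the white-swatch chip; origin at the centre of its underside
- chip2: the yellow-swatch chip; origin at the centre of its underside
- chip3: the green-swatch chip; origin at the centre of its underside
- mermaid: red-painted terracotta mermaid, 60 mm across, 115 mm tall, loose, in the row along the shelf's far side; origin at the centre of its underside. Leave alone
- jar: glass jar with wooden stirring sticks, 66 mm across, glass 85 mm tall, sticks up to 150 mm, one loose piece, in the row along the shelf's far side; origin at the centre of its underside. Leave alone
- washer: open brass brush washer, 68 mm across, 50 mm tall, loose, in the row along the shelf's far side; origin at the centre of its underside. Leave alone
- stone: dark round burnishing stone, flattened, 50 mm across, 30 mm tall, loose, on the shelf between the chips and the far row; origin at the centre of its underside. Leave alone
- glaze: amber glass glaze jar, with white cap, 50 mm across, 70 mm tall, loose, in the row along the shelf's far side; origin at the centre of its underside. Leave alone

How it is judged:
At the end, for the whole second after the job is handed in: The centres of all three chips lie inside the tray's walls and below its rim (under 36 mm above its underside), each at rest (under 20 mm/s); the five other loose things stand within 20 mm of where they were, tilted under 0.2 rad (x of chip1_center in the frame of tray between -0.148 and 0.148 m and y of chip1_center in the frame of tray between -0.058 and 0.058 m and z of each of chip1_center, chip2_center, chip3_center in the frame of tray below 0.036 m and linear speed of each of chip1, chip2, chip3 below 0.02 m/s and x of chip2_center in the frame of tray between -0.148 and 0.148 m and y of chip2_center in the frame of tray between -0.058 and 0.058 m and x of chip3_center in the frame of tray between -0.148 and 0.148 m and y of chip3_center in the frame of tray between -0.058 and 0.058 m and distance of each of mermaid, jar, washer, stone, glaze from where it was at the start of the episode below 0.02 m and angle between each of mermaid, jar, washer, stone, glaze's own z axis and vertical below 0.2 rad); the robot touches nothing.
It fails at once if a bystander (mermaid, stick jar, brush washer, burnishing stone or glaze jar) is shifted more than 20 mm or tipped more than 0.2 rad (distance of any of mermaid, jar, washer, stone, glaze from where it was at the start of the episode above 0.02 m or angle between any of mermaid, jar, washer, stone, glaze's own z axis and vertical above 0.2 rad).
It fails at once if a test chip is lifted: its centre rises more than 18 mm above where it lay on the shelf (z of any of chip1_center, chip2_center, chip3_center in the frame of shelf above 0.074 m).
It also fails if it takes over 72 s, if anything falls off the work surface, if the arm or the gripper's body presses on something with over 40 N, if the wrist force passes 120 N, or if a joint passes its speed limit or range.

## Working session

There is one attempt and no reset: what is moved stays moved. The work goes in short steps, Python scripts to look and compute and a tool call to move; the robot and the scene stay as the last step left them, time stands still between calls to the robot, and variables do not carry over. Pictures are saved under pics/ and viewed, about 8 in all and at most 12, crops included, and the job is handed in when it is done.

Besides the shell and the picture viewer there is one more tool, called after "Call:" as a command line: name --argument value ..., lists and objects as JSON in quotes. arm_command: Moves the arm, as the interface text tells. Shifts and turns lie within -1 to 1; 1 stands for 0.05 m of shift or 5 degrees of turn. Its arguments: {"type":"object","properties":{"plan":{"type":"array"},"claw":{"type":"number"},"force":{"type":"number"}},"required":["plan"]}

```bash
mkdir -p pics; cat > h.py <<'E'
import numpy as np,cv2
from cell import bot
def snap(n,f):
    s=bot.snapshot(n); cv2.imwrite(f,s["frame"][:,:,::-1]); np.savez(f[:-4]+'.npz',K=s["intrinsics"],R=s["R"],t=s["t"]); return s
def ray(f,u,v,z):
    d=np.load(f[:-4]+'.npz');K,R,t=d['K'],d['R'],d['t']
    r=R.T@np.linalg.inv(K)@np.array([u,v,1.]);c=-R.T@t
    return c+r*(z-c[2])/r[2]
def px(f,X):
    d=np.load(f[:-4]+'.npz');p=d['K']@(d['R']@np.array(X)+d['t']);return p[:2]/p[2]
E
python3 - <<'E'
from h import *
for n in("scene","top"):
    s=snap(n,f"pics/{n}0.png");print(n,-s["R"].T@s["t"])
o=bot.get_obs();print(o)
a=cv2.imread("pics/top0.png");cv2.imwrite("pics/top0b.png",cv2.resize(a,(800,600)))
E
```

```text
scene [1.38568454 0.10208827 0.61883567]
top [0.4566013  0.01296439 0.92235161]
{'time': 0.1, 'qpos': array([-9.98405026e-01,  3.85483117e-01,  6.74029556e-03, -4.13807966e-04,
       -1.19402103e+00, -2.58637469e-01]), 'joint_velocities': array([ 1.75556570e-04,  1.35867651e-05,  3.93929604e-03,  2.57470151e-03,
        1.07376818e-04, -3.15988242e-04]), 'effort': array([-8.87789356e-04, -3.91688991e+01,  1.87935019e+01,  4.23180833e+00,
        1.35009759e-02, -7.44630597e-05]), 'ee_pos': array([ 0.19275269, -0.59395414,  0.22156137]), 'eef_rot': array([-1.56158785e-01,  9.87731456e-01,  9.77684272e-04, -2.21155058e-04]), 'ft_force': array([ 0.58543152,  0.65835952, -0.78574286]), 'wrist_torque': array([-0.0043904 , -0.00269122,  0.04734972]), 'gripper_width': 0.08686135603979744}
```

View pics/top0b.png

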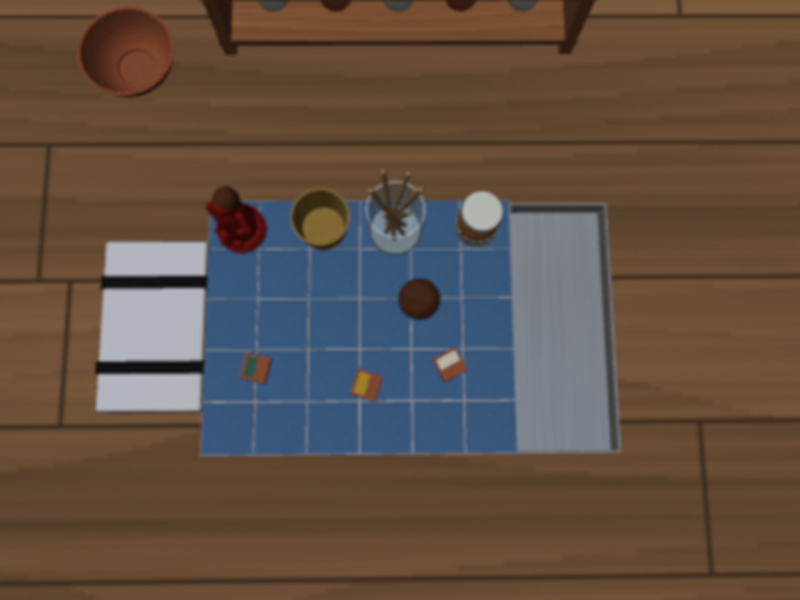

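View pics/scene0.png

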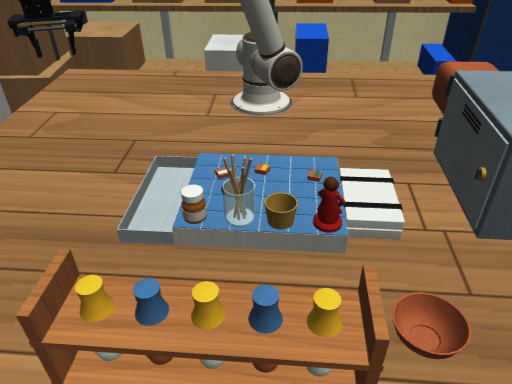

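The top view shows the tray at the right (-y) end. In the 800x600 enlargement the chips are at about green (256,368), yellow (367,385) and white (450,364), the stone is at (419,299), and the mould is on the left.

```bash
python3 - <<'E'
from h import *
k=1.5625;f="pics/top0.png"
for n,u,v,z in [("sh FL",210,201,.05),("sh FR",510,203,.05),("sh NR",517,452,.05),("sh NL",202,456,.05),("tray FR",606,205,.036),("tray NR",620,452,.036),("green",256,368,.062),("yellow",367,385,.062),("white",450,364,.062),("stone",419,299,.065),("mould NL",97,411,.053),("mould FL",106,242,.053)]:
    print(n,ray(f,u/k,v/k,z).round(3))
E
```

```text
sh FL [0.744 0.227 0.05 ]
sh FR [ 0.739 -0.134  0.05 ]
sh NR [ 0.444 -0.132  0.05 ]
sh NL [0.443 0.225 0.05 ]
tray FR [ 0.74  -0.255  0.036]
tray NR [ 0.442 -0.253  0.036]
green [0.541 0.165 0.062]
yellow [0.521 0.038 0.062]
white [ 0.544 -0.057  0.062]
stone [ 0.619 -0.022  0.065]
mould NL [0.495 0.345 0.053]
mould FL [0.693 0.347 0.053]
```

Call:
arm_command --plan '[[[0,0,0,0,0,-0.9],[0,0,0,0,0,-0.9],[0,0,0,0,0,-0.9],[0,0,0,0,0,-0.9],[0,0,0,0,0,-0.9],[0,0,0,0,0,-0.9],[0,0,0,0,0,-0.9],[0,0,0,0,0,-0.9]]]' --claw 0.77

```text
time: 1.1
ee_pos: [0.1928, -0.5941, 0.2219]
eef_rot: [-0.455, 0.891, 0.001, 0.0]
ft_force: [0.0, 1.1, -0.4]
gripper_width: 0.0153
```

Call:
arm_command --plan '[[[0,0,0,0,0,-0.9],[0,0,0,0,0,-0.9],[0,0,0,0,0,-0.9],[0,0,0,0,0,-0.9],[0,0,0,0,0,-0.9],[0,0,0,0,0,-0.9],[0,0,0,0,0,-0.9],[0,0,0,0,0,-0.9]]]'

```text
time: 2.1
ee_pos: [0.1928, -0.5941, 0.2219]
eef_rot: [0.708, -0.706, -0.001, -0.0]
ft_force: [-0.4, 0.1, 0.3]
gripper_width: 0.01
```

Call:
arm_command --plan '[[[-0.73,-0.44,0,0,0,0],[-0.73,-0.44,0,0,0,0],[-0.73,-0.44,0,0,0,0],[-0.73,-0.44,0,0,0,0],[-0.73,-0.44,0,0,0,0],[-0.73,-0.44,0,0,0,0],[-0.73,-0.44,0,0,0,0],[-0.73,-0.44,0,0,0,0]]]'

```text
time: 3.1
ee_pos: [0.3694, -0.3011, 0.2223]
eef_rot: [-0.707, 0.707, 0.0, -0.0]
ft_force: [1.4, -0.3, 0.3]
gripper_width: 0.01
```

Call:
arm_command --plan '[[[-0.73,-0.44,0,0,0,0],[-0.73,-0.44,0,0,0,0],[-0.73,-0.44,0,0,0,0],[-0.73,-0.44,0,0,0,0],[-0.73,-0.44,0,0,0,0],[-0.73,-0.44,0,0,0,0],[-0.73,-0.44,0,0,0,0],[-0.73,-0.44,0,0,0,0]]]'

```text
time: 4.1
ee_pos: [0.5454, -0.0093, 0.2222]
eef_rot: [-0.707, 0.707, 0.0, -0.0]
ft_force: [0.8, -0.3, 0.2]
gripper_width: 0.0101
```

Call:
arm_command --plan '[[[0,0,0.5,0,0,0],[0,0,0.5,0,0,0],[0,0,0.5,0,0,0],[0,0,0.5,0,0,0],[0,0,0.5,0,0,0],[0,0,0.4,0,0,0],[0,0,0,0,0,0]]]'

```text
time: 4.97
ee_pos: [0.5436, -0.0109, 0.0758]
eef_rot: [-0.707, 0.707, 0.001, -0.002]
ft_force: [-0.1, 0.2, -0.2]
gripper_width: 0.01
```

```bash
python3 - <<'E'
from h import *
s=snap("scene","pics/s1.png");a=cv2.imread("pics/s1.png")[80:260,120:360];cv2.imwrite("pics/s1c.png",cv2.resize(a,(800,600),interpolation=cv2.INTER_CUBIC))
E
```

```text
(no output)
```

View pics/s1c.png

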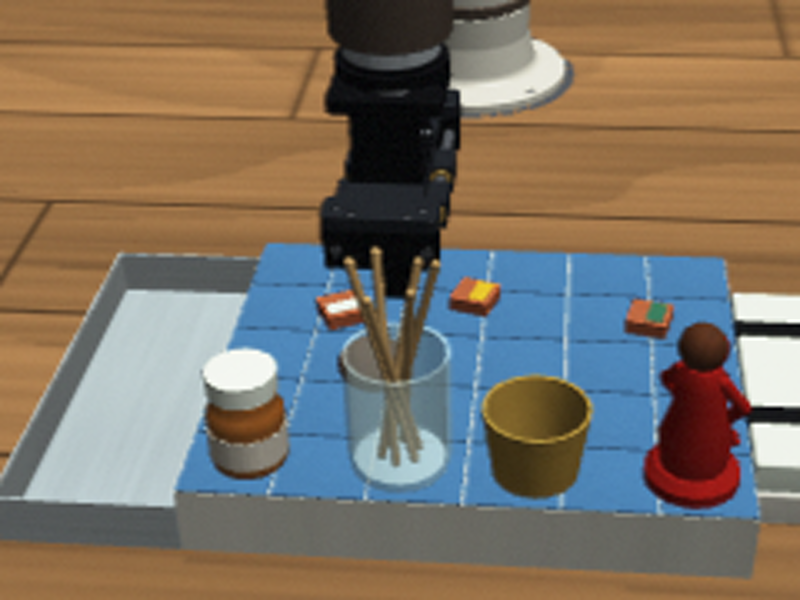

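The fingers hang between the white chip at (340,308) and the yellow chip at (475,295), clear of the jar sticks. I'll lower them and sweep the white chip.

Call:
arm_command --plan '[[[0,0,0.2,0,0,0],[0,0,0.2,0,0,0],[0,0,0,0,0,0],[0.2,0,0,0,0,0],[0.2,0,0,0,0,0],[0.2,0,0,0,0,0],[0.2,0,0,0,0,0]]]'

```text
time: 5.9
ee_pos: [0.5453, -0.0514, 0.0577]
eef_rot: [-0.707, 0.707, -0.0, 0.0]
ft_force: [0.8, 0.9, 0.0]
gripper_width: 0.0102
```

Call:
arm_command --plan '[[[0.26,0,0,0,0,0],[0.26,0,0,0,0,0],[0.26,0,0,0,0,0],[0.26,0,0,0,0,0],[0.26,0,0,0,0,0],[0.26,0,0,0,0,0],[0.26,0,0,0,0,0],[0.26,0,0,0,0,0]]]'

```text
time: 6.9
ee_pos: [0.5451, -0.1555, 0.0575]
eef_rot: [-0.707, 0.707, -0.0, -0.0]
ft_force: [-1.0, 0.4, 1.2]
gripper_width: 0.0104
```

```bash
python3 - <<'E'
from h import *
s=snap("scene","pics/s2.png");a=cv2.imread("pics/s2.png")[80:260,120:360];cv2.imwrite("pics/s2c.png",cv2.resize(a,(800,600),interpolation=cv2.INTER_CUBIC))
E
```

```text
(no output)
```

View pics/s2c.png

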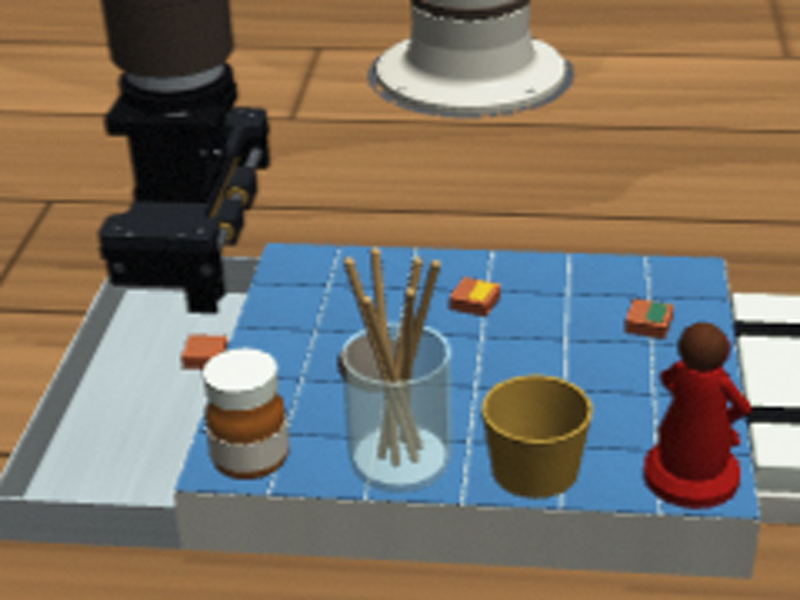

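The white chip lies in the tray at (205,352). Next I'll pass over the yellow chip and sweep it.

Call:
arm_command --plan '[[[0,0,-0.8,0,0,0],[-0.7,0.07,0,0,0,0],[-0.7,0.07,0,0,0,0],[-0.7,0.07,0,0,0,0],[-0.7,0.07,0,0,0,0],[-0.7,0.07,0,0,0,0],[-0.7,0.07,0,0,0,0],[-0.65,0.07,0,0,0,0]]]'

```text
time: 7.95
ee_pos: [0.5206, 0.0891, 0.0977]
eef_rot: [0.707, -0.707, 0.0, -0.0]
ft_force: [-0.2, -0.3, 0.1]
gripper_width: 0.0104
```

Call:
arm_command --plan '[[[0,0,0,0,0,0],[0,0,0.4,0,0,0],[0,0,0.42,0,0,0],[0,0,0,0,0,0]]]'

```text
time: 8.45
ee_pos: [0.5195, 0.0866, 0.0552]
eef_rot: [-0.707, 0.708, 0.001, -0.002]
ft_force: [0.4, -0.3, 0.2]
gripper_width: 0.0099
```

Call:
arm_command --plan '[[[0.2,0,0,0,0,0],[0.2,0,0,0,0,0],[0.2,0,0,0,0,0],[0.2,0,0,0,0,0],[0.25,0,0,0,0,0],[0.25,0,0,0,0,0],[0.25,0,0,0,0,0],[0.25,0,0,0,0,0]]]'

```text
time: 9.45
ee_pos: [0.5206, -0.0029, 0.0565]
eef_rot: [-0.707, 0.707, 0.0, -0.0]
ft_force: [-0.2, -0.1, 0.2]
gripper_width: 0.0102
```

Call:
arm_command --plan '[[[0.25,0,0,0,0,0],[0.25,0,0,0,0,0],[0.25,0,0,0,0,0],[0.25,0,0,0,0,0],[0.25,0,0,0,0,0],[0.25,0,0,0,0,0],[0.25,0,0,0,0,0]]]'

```text
time: 10.32
ee_pos: [0.5206, -0.0904, 0.0566]
eef_rot: [-0.707, 0.707, 0.0, -0.0]
ft_force: [0.6, 0.3, 0.5]
gripper_width: 0.0102
```

Call:
arm_command --plan '[[[0.26,0,0,0,0,0],[0.26,0,0,0,0,0],[0.26,0,0,0,0,0],[0.26,0,0,0,0,0],[0.26,0,0,0,0,0]]]'

```text
time: 10.95
ee_pos: [0.5206, -0.1555, 0.0565]
eef_rot: [-0.707, 0.707, 0.0, -0.0]
ft_force: [0.0, 0.3, -0.4]
gripper_width: 0.0099
```

```bash
python3 - <<'E'
from h import *
s=snap("scene","pics/s3.png");a=cv2.imread("pics/s3.png")[80:260,120:360];cv2.imwrite("pics/s3c.png",cv2.resize(a,(800,600),interpolation=cv2.INTER_CUBIC))
E
```

```text
(no output)
```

View pics/s3c.png

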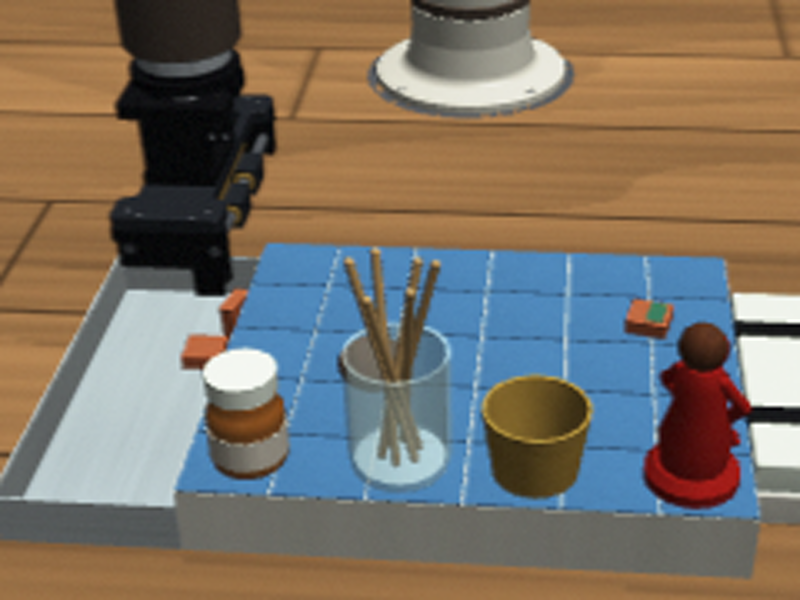

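The yellow chip is in the tray, apparently standing on edge against the shelf end at (233,312). I'll sweep the green chip at 12° toward smaller x, so it lands clear of the other two.

Call:
arm_command --plan '[[[0,0,-0.82,0,0,0],[-0.8,-0.06,0,0,0,0],[-0.8,-0.06,0,0,0,0],[-0.8,-0.06,0,0,0,0],[-0.8,-0.06,0,0,0,0],[-0.8,-0.06,0,0,0,0],[-0.8,-0.06,0,0,0,0],[-0.8,-0.06,0,0,0,0]]]'

```text
time: 12.0
ee_pos: [0.5417, 0.1267, 0.0976]
eef_rot: [-0.707, 0.707, -0.0, 0.0]
ft_force: [-0.1, 0.5, 0.4]
gripper_width: 0.0103
```

Call:
arm_command --plan '[[[-0.8,-0.07,0,0,0,0],[-0.79,-0.07,0,0,0,0],[0,0,0,0,0,0.8],[0,0,0,0,0,0.8],[0,0,0,0,0,0.8],[0,0,0,0,0,0]]]'

```text
time: 12.75
ee_pos: [0.5487, 0.2049, 0.0974]
eef_rot: [-0.63, 0.777, 0.0, -0.0]
ft_force: [0.1, 0.3, -0.6]
gripper_width: 0.0102
```

Call:
arm_command --plan '[[[0,0,0.4,0,0,0],[0,0,0.42,0,0,0],[0,0,0,0,0,0],[0.2,0,0,0,0,0],[0.2,0,0,0,0,0],[0.2,0,0,0,0,0],[0.2,0,0,0,0,0],[0.2,0,0,0,0,0]]]'

```text
time: 13.75
ee_pos: [0.5383, 0.1553, 0.0568]
eef_rot: [-0.629, 0.777, -0.0, 0.0]
ft_force: [0.5, 1.1, 0.1]
gripper_width: 0.0097
```

Call:
arm_command --plan '[[[0.25,0,0,0,0,0],[0.25,0,0,0,0,0],[0.25,0,0,0,0,0],[0.25,0,0,0,0,0],[0.25,0,0,0,0,0],[0.25,0,0,0,0,0],[0.25,0,0,0,0,0],[0.25,0,0,0,0,0]]]'

```text
time: 14.75
ee_pos: [0.5173, 0.0573, 0.0565]
eef_rot: [-0.629, 0.777, 0.0, -0.0]
ft_force: [0.3, -0.3, 0.5]
gripper_width: 0.0103
```

Call:
arm_command --plan '[[[0.25,0,0,0,0,0],[0.25,0,0,0,0,0],[0.25,0,0,0,0,0],[0.25,0,0,0,0,0],[0.25,0,0,0,0,0],[0.25,0,0,0,0,0]]]'

```text
time: 15.5
ee_pos: [0.5017, -0.016, 0.0566]
eef_rot: [-0.629, 0.777, -0.0, 0.0]
ft_force: [-0.6, 0.3, 0.1]
gripper_width: 0.0098
```

```bash
python3 - <<'E'
from h import *
s=snap("scene","pics/s4.png");a=cv2.imread("pics/s4.png")[80:260,120:360];cv2.imwrite("pics/s4c.png",cv2.resize(a,(800,600),interpolation=cv2.INTER_CUBIC))
E
```

```text
(no output)
```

View pics/s4c.png

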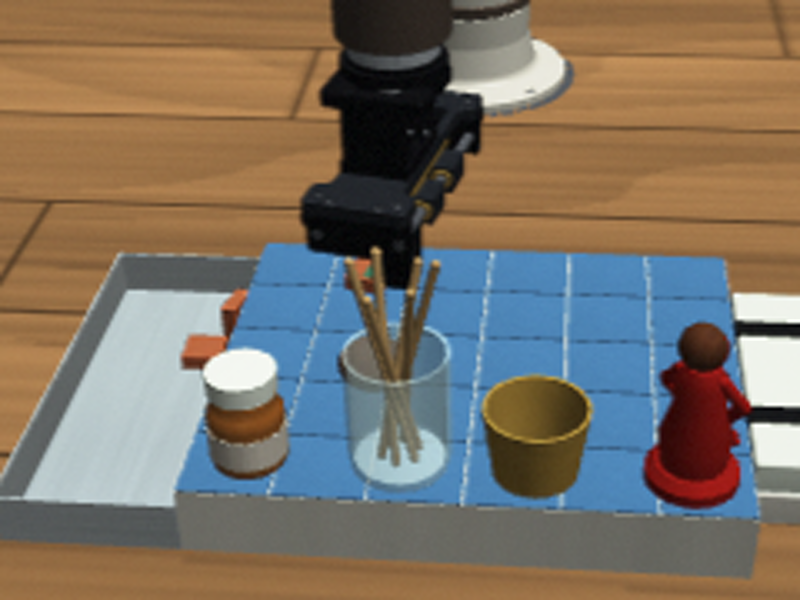

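The green chip at (360,275) is tracking in front of the fingers, so I'll continue over the edge and then raise and move away.

Call:
arm_command --plan '[[[0.25,0,0,0,0,0],[0.25,0,0,0,0,0],[0.25,0,0,0,0,0],[0.25,0,0,0,0,0],[0.25,0,0,0,0,0],[0.25,0,0,0,0,0]]]'

```text
time: 16.3
ee_pos: [0.4861, -0.0893, 0.0565]
eef_rot: [-0.629, 0.777, 0.0, -0.0]
ft_force: [0.9, 0.3, 0.8]
gripper_width: 0.0098
```

Call:
arm_command --plan '[[[0.25,0,0,0,0,0],[0.25,0,0,0,0,0],[0.25,0,0,0,0,0],[0.25,0,0,0,0,0],[0.25,0,0,0,0,0],[0.2,0,0,0,0,0]]]'

```text
time: 17.05
ee_pos: [0.4709, -0.1602, 0.0565]
eef_rot: [-0.629, 0.777, 0.0, -0.0]
ft_force: [0.5, -0.7, -0.2]
gripper_width: 0.0101
```

Call:
arm_command --plan '[[[0,0,-0.8,0,0,0],[0,0,-0.9,0,0,0],[0,0,-0.9,0,0,0],[0.8,0,-0.4,0,0,0],[0.9,0,0,0,0,0],[0.9,0,0,0,0,0],[0.9,0,0,0,0,0],[0.9,0,0,0,0,0]]]'

```text
time: 18.05
ee_pos: [0.4246, -0.3762, 0.2065]
eef_rot: [-0.629, 0.777, 0.0, 0.0]
ft_force: [1.3, 1.1, 0.2]
gripper_width: 0.0102
```

```bash
python3 - <<'E'
from h import *
snap("scene","pics/s5.png");snap("top","pics/t5.png")
a=cv2.imread("pics/s5.png")[110:260,120:360];b=cv2.imread("pics/t5.png")[120:300,120:408]
a=cv2.resize(a,(480,300),interpolation=cv2.INTER_CUBIC);b=cv2.resize(b,(480,300),interpolation=cv2.INTER_CUBIC)
cv2.imwrite("pics/c5.png",np.vstack([a,b]))
E
```

```text
(no output)
```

View pics/c5.png

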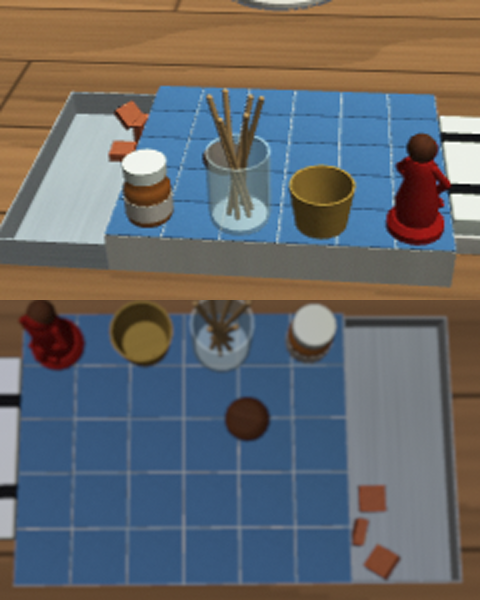

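```bash
python3 - <<'E'
from h import *
f="pics/t5.png"
for n,u,v,z in [("white",372,498,.014),("yellow",360,531,.032),("yellow",360,531,.017),("green",382,561,.014),("stone",247,419,.065)]: print(n,ray(f,120+u*.6,120+(v-300)*.6,z).round(3))
a=cv2.imread("pics/s5.png")[145:205,140:220];b=cv2.imread(f)[200:300,310:410]
cv2.imwrite("pics/c6.png",np.hstack([cv2.resize(a,(400,300),interpolation=3),cv2.resize(b,(300,300),interpolation=3)]))
o=cv2.imread("pics/top0.png");n=cv2.imread(f)
print(cv2.absdiff(o,n)[120:208,130:325].max())
E
```

```text
white [ 0.536 -0.164  0.014]
yellow [ 0.499 -0.146  0.032]
yellow [ 0.499 -0.149  0.017]
green [ 0.466 -0.173  0.014]
stone [ 0.619 -0.022  0.065]
8
```

View pics/c6.png

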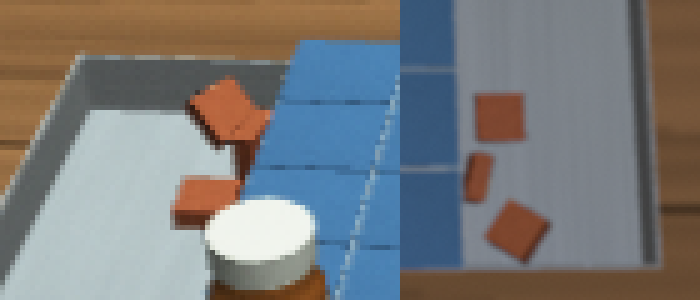

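All three chips are in the tray: white and green lie flat, and yellow stands on edge at tray y ≈ +0.046, within the 0.058 limit, with its centre about 17 mm up. The pictures show the bystanders unchanged (greatest pixel difference 8), and the arm is clear.

```bash
python3 -c "
from cell import bot
bot.job_done();print(bot.get_obs()['time'])"
```

```text
the job is handed in; nothing more can be done
the job is handed in; nothing more can be done
```

I swept the three chips one at a time with nearly closed fingertips over the -y end of the shelf into the steel tray, and handed the job in at about 18 s of the 72 s allowed. The green chip went last, at a 12° angle, so that it would land clear of the other two.

- **White and green chips:** both lie flat in the tray, at about (0.536, -0.164) and (0.466, -0.173).
- **Yellow chip:** it stands on edge beside the shelf-side wall at about (0.499, -0.149). That is tray y ≈ +0.046, against a limit of 0.058. I estimated its centre at about 17 mm high, below the 36 mm rim. That height comes from its posture in the pictures, not a direct measurement.
- **Bystanders:** the before-and-after top pictures show no visible change over the far row and stone (greatest pixel difference 8). The measured stone position came out the same.
- **Arm:** it was raised and clear of everything when I handed in. The wrist force readings stayed at 1 to 2 N.

I did not measure chip speeds before handing in; I judged the chips at rest from the pictures. No check failed or disagreed.

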